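# Close up the measuring stage's drive housing after oiling

## Robot

A 7-joint arm with a two-finger parallel gripper is mounted at the origin on the work surface. World frame = base frame: x ahead of the robot, y to its left, z up, the work surface at z = 0. Lengths are in m, angles in rad, forces in N, time in s.
With the tool pointing down it reaches from about 0.425 to 1.025 m from the base axis. Payload 9.4 kg.
Tool frame: the origin (TCP) lies on the centre line of the jaws, within the pads' length; the fingertips stand 17 mm ahead of it and the grasp point (between the pads) lies 2 mm behind it; z points along the fingers, y is the direction in which the jaws open and shut (so a half turn about z gives the same grasp; the last joint's range is limited). The gripper opens to 93 mm and grips with 3 to 60 N. Pads are 15 mm wide; open, the fingers measure 128 mm over their backs; the gripper's body (75 mm by 188 mm) begins 65 mm behind the grasp point.
Start: joints at [1.179, 0.599, -0.003, 1.599, 0.002, 0.943, -0.08], TCP at [0.224, -0.689, 0.236] pointing down, gripper open.
Joint ranges: [-2.57, 2.57], [-0.35, 1.97], [-1.29, 1.29], [0.11, 2.56], [-1.05, 4.19], [0.11, 1.86], [-2.63, 2.63]. Speed limits (rad/s): [2.22, 2.22, 3.01, 3.01, 3.14, 3.14, 3.14].

## Interface

Orientations are given as [roll, pitch, yaw] about the fixed x, y, z axes, in that order (R = Rz(yaw) Ry(pitch) Rx(roll)).
In Python, from plant import arm gives the robot as it stands.
- The arm moves only by the tool move_arm, never from a script. Its argument "plan" is a list of rows, each a list of 3 entries, a list of its own where there are three numbers: the turn, a rotation vector about the tool's x, y, z in rad, then the shift along the tool's x, y, z in cm, then the finger opening in cm, from 0 to 9.3. A call has 1 to 10 rows; each row is the pose to reach, as a shift and turn from the pose commanded when the call began, along the tool's axes at that moment; what a row does not reach only later rows make up. A row lasts 1/8 s, in which the tool goes at most 62.5 mm and 10.7 degrees, less where a joint would pass 70% of its speed; a pose out of reach is approached as far as the arm can. A call with a gripper value outside its range is refused whole. The fingers move at their own pace and stop on an object; "squeeze" is the grip in N (left out, the last holds). Time passes only in rows, so rows that repeat a pose let the fingers close. It gives the time, the measured TCP pose, the force and the opening at its end, in the units of the state.
- arm.sense(): the state, without advancing time (a new reading comes with each control period).
- arm.snapshot(name): name is "side" or "top" or "wrist"; returns the picture (480x640x3 uint8, red, green, blue); there is no depth.
- arm.calibration(name): a dict with "fx", "fy", "cx", "cy" (pixels), "dist_coeffs" ([k1, k2, p1, p2, k3] as OpenCV has them; the pictures are not rectified), "position" and "rotation" of the camera in the world. Camera axes: x right, y down, z forward; pixel columns grow to the right and rows downward; lengths in m; the calibration is good to about 2 mm. A picture is of the moment at which its call begins: read the wrist's pose just before it. calibration takes no time and is no camera call; for the wrist camera it gives the pose at the moment of the call.
- arm.close_job(): hands the job in, once; it reports no verdict.
The state is a dict: "t": time; "joints": joint angles; "qd": joint speeds; "effort": joint torques, N m; "tool_pos": TCP position; "ee_rot": TCP orientation; "force": force on the tool from outside, world axes, zero at the start; "wrist_torque": the same for the moment, N m; "width": finger opening in m.
Only numpy, scipy, OpenCV 4.12 (cv2) and the standard library are available. Lean on these libraries where they do the work, as an engineer would, in place of code of your own. Each camera call takes 0.05 s, during which the arm holds its last target.

## Task

Close up the drive housing of the measuring stage after oiling: press both hinged oiler caps fully shut, then slide the plain edge of the loose cover plate under the turned-up lip of the hinged end flap, without lifting the flap, until it butts against the shoulder underneath. Finish holding: the program ends with the gripper still on the cover, keeping it square and centred on the housing and pressed firmly down flat (about 15 N), ready for a colleague to put the screws in. Leave the other things on the bench where they are.

Things in the scene. Friction and masses are not known exactly. Their poses are not given: they have to be found in the camera images.
- stage: Motorised measuring stage fixed to the bench, 500 long (x), 120 wide (y). Origin: under the middle of the drive housing, at bench height; +x is the way the cover is pushed in, towards flap and motor. Along x: rails with carriage -200 to -85 (top at z 50); drive housing, flat rim at z 60, -85 to 85; end flap 62 to 183; motor 190 to 300 (top at z 76).
- shoulder (a point): Foot of the vertical shoulder, 7 high, that ends the rim under the flap: stage x 85, y 0, z 60, stage axes. The cover's plain edge belongs here, underside on the rim. The rim: end block x -85 to -45 (tapped holes x -55, y +-48), side walls 10 thick, deck x 55 to 85. The opening (x -45 to 55, y -50 to 50) shows a ball screw (nut's top at z 49) and two brass oilers.
- flap (a joint): Hinge of the end flap, rad, 0 = shut, grows as the lip rises. Aluminium, 116 wide, 3 thick, about 190 g, held down only by its weight; hinge along y at stage x 183, z 70. Shut, its underside is 7 above the rim from stage x 73 on; ahead of that the lip turns up at 30 degrees to x 62, underside 13 above the rim. It laps 23 over the rim in front of the shoulder.
- flap_lip (a point): Lower edge of the flap's turned-up lip, middle of its width: stage x 62, z 73 with the flap shut; it moves with the flap.
- cap_a (a joint): Hinge of oiler cap a, rad, 0 = shut, starts 1.2 to 1.9 (about upright). Steel disc 24 across, 3 thick, with a thumb tab 10 wide, 32 from hinge to tab end. It stays where it is left (no spring); under 1 N at the tab moves it. Hinge along stage x, at x -18, y 42, z 54.5; swings shut towards the stage's middle (-y).
- cap_b (a joint): Oiler cap b, the same as cap a, but hinged at stage x 28, y -42, z 54.5; it swings shut towards +y.
- lid_a (a point): Centre of the top face of cap a when shut, fixed on the stage (stage x -18, y 28, z 56, that is 4 below the rim); stage axes.
- lid_b (a point): The same for cap b (stage x 28, y -28, z 56).
- tab_a (a point): End of cap a's thumb tab; moves with the cap.
- tab_b (a point): End of cap b's thumb tab; moves with the cap.
- cover: Loose aluminium plate 150 (x) x 116 (y) x 3 thick, about 280 g, black bridge handle on top; lies on the bench handle up. Origin: centre of its underside, z up. The +x edge is the plain one that goes under the flap; two screw holes lie near the other edge (x -65, y +-48). Home on the stage its axes agree with the stage's and its origin is at stage x 10, y 0, z 60.
- cover_edge (a point): Middle of the plain edge, on the underside (cover x 75, y 0, z 0), axes as the cover.
- handle (a point): Middle of the handle's bar (cover x -20, y 0, z 28). The bar runs along cover y, 84 long, 12 wide (x), 12 high (z 22 to 34), on two legs at y -36 and +36 with free space between them.
- screwdriver: Screwdriver lying on the bench; bystander. Origin on its underside.
- screw_dish: Small steel bowl, 64 across, 22 high; bystander. Origin: centre of its underside.
- oil_bottle: White bottle with black cap, 44 across, 120 high; bystander. Origin: centre of its underside.
- caliper: Digital caliper lying flat, 170 long; bystander. Origin on its underside, near the middle.
- ring_gauge: Steel ring 56 across, 16 high; bystander. Origin: centre of its underside.
- blank_plate: Small flat aluminium plate without handle, 100 x 64 x 4; bystander. Origin: centre of its underside.
- loupe: Black eyepiece loupe, 38 across, 38 high, standing; bystander. Origin: centre of its underside.

How it is judged:
By the outcome, as a careful person would: the job done as asked, in the order asked, and still so for the second after the job is handed in, while the arm keeps its last pose, push and grip.
It also fails if it takes over 54 s, if anything falls off the work surface, if the arm or the gripper's body presses on something with over 40 N, if the wrist force passes 120 N, or if a joint passes its speed limit or range.

## Working session

There is one attempt and no reset: what is moved stays moved. The work goes in short steps, Python scripts to look and compute and a tool call to move; the robot and the scene stay as the last step left them, time stands still between calls to the robot, and variables do not carry over. Pictures are saved under pics/ and viewed, and the job is handed in when it is done.

Besides the shell and the picture viewer there is one more tool, called after "Call:" by a JSON object that holds its "op" and its "data". move_arm: Moves the arm, as the interface text tells. Its arguments: {"type":"object","properties":{"plan":{"type":"array"},"squeeze":{"type":"number"}},"required":["plan"]}

```bash
ls; mkdir -p pics; python3 - <<'E'
from plant import arm
import cv2
s=arm.sense()
for k in s: print(k,s[k])
for n in ["side","top","wrist"]:
    c=arm.calibration(n); print(n,c)
    cv2.imwrite(f"pics/{n}0.png",arm.snapshot(n)[:,:,::-1])
E
```

```text
pics
t 0.0
joints [ 1.17929142  0.60011427 -0.00252821  1.60007858  0.00180717  0.94289857
 -0.07980398]
qd [ 0.00016427  0.00014013 -0.00178922  0.00058649  0.00128826  0.00157741
  0.00029104]
effort [ 8.55635590e-04 -7.65066147e+01  1.49801407e+00 -2.52345657e+01
 -5.23491658e-02  1.69727934e-02  1.51625900e-04]
tool_pos [ 0.22432437 -0.6889662   0.23478633]
ee_rot [-3.14010353e+00  1.52311993e-04  3.14851282e-01]
force [ 0.73545031 -0.00456716  0.04143355]
wrist_torque [ 0.02400701  0.04933965 -0.00651882]
width 0.0927960944831611
side {'fx': 515.7405043081509, 'fy': 515.7405043081509, 'cx': 320.02073444376725, 'cy': 234.91090576520247, 'dist_coeffs': array([-0.10516738,  0.        ,  0.        ,  0.        ,  0.        ]), 'position': array([0.28799567, 0.88725705, 0.89324865]), 'rotation': array([-2.29505253, -0.01031082, -2.83666313])}
top {'fx': 623.3034330444422, 'fy': 623.3034330444422, 'cx': 316.75733764754835, 'cy': 240.16179794682805, 'dist_coeffs': array([-0.06238898,  0.        ,  0.        ,  0.        ,  0.        ]), 'position': array([ 0.3863804 , -0.01305309,  1.2554577 ]), 'rotation': array([-2.98847783,  0.01988373, -1.56216632])}
wrist {'fx': 392.7303463062202, 'fy': 392.7303463062202, 'cx': 318.0157076346097, 'cy': 235.11375657737804, 'dist_coeffs': array([-0.0779256,  0.       ,  0.       ,  0.       ,  0.       ]), 'position': array([ 0.30132595, -0.66433328,  0.38414672]), 'rotation': array([ 2.84650415e+00,  2.40705266e-04, -1.25624301e+00])}
```

View pics/top0.png

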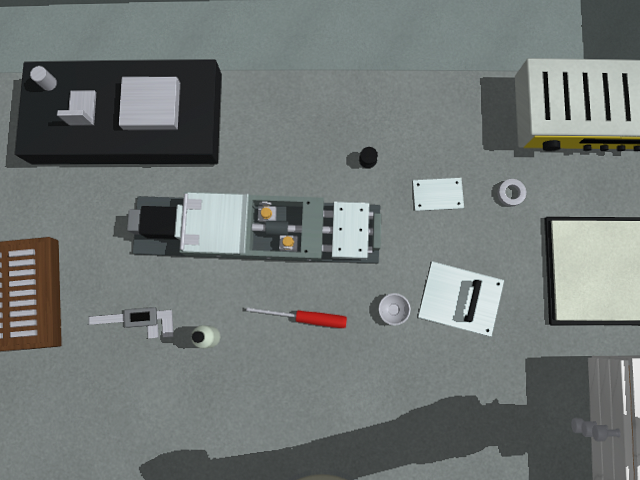

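View pics/side0.png

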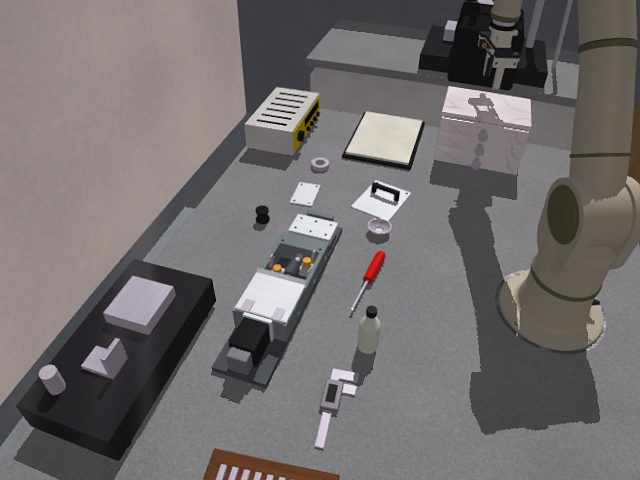

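View pics/wrist0.png

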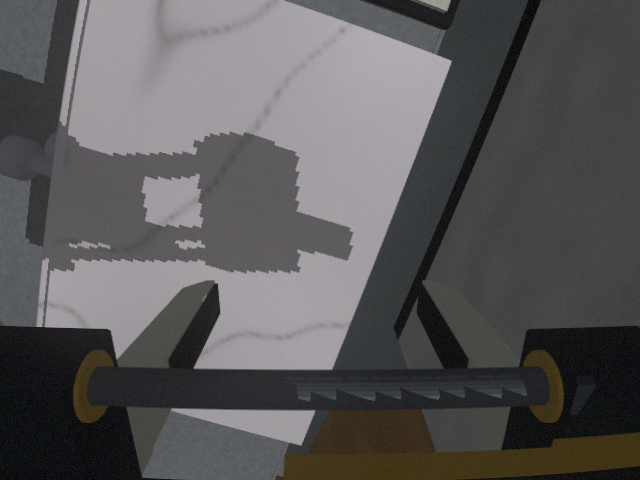

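```bash
cat > h.py <<'E'
import numpy as np, cv2
from scipy.spatial.transform import Rotation as R
def cam(c):
    K=np.array([[c['fx'],0,c['cx']],[0,c['fy'],c['cy']],[0,0,1.]])
    return K,np.array(c['dist_coeffs']),np.array(c['position']),R.from_euler('xyz',c['rotation']).as_matrix()
def p2w(c,px,z):
    K,d,p,Rm=cam(c)
    px=np.array(px,float).reshape(-1,1,2)
    u=cv2.undistortPoints(px,K,d).reshape(-1,2)
    r=np.c_[u,np.ones(len(u))]@Rm.T
    t=(z-p[2])/r[:,2]
    return p+r*t[:,None]
def w2p(c,P):
    K,d,p,Rm=cam(c)
    rv=cv2.Rodrigues(Rm.T)[0]; tv=-Rm.T@p
    return cv2.projectPoints(np.array(P,float).reshape(-1,1,3),rv,tv,K,d)[0].reshape(-1,2)
def T(pos,rpy):
    M=np.eye(4);M[:3,:3]=R.from_euler('xyz',rpy).as_matrix();M[:3,3]=pos;return M
E
python3 - <<'E'
import cv2
im=cv2.imread('pics/top0.png')
a=im[180:270,110:390];cv2.imwrite('pics/top_stage.png',cv2.resize(a,None,fx=2.85,fy=2.85,interpolation=cv2.INTER_CUBIC))
a=im[250:350,400:520];cv2.imwrite('pics/top_cover.png',cv2.resize(a,None,fx=6,fy=6,interpolation=cv2.INTER_CUBIC))
E
```

```text
(no output)
```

View pics/top_stage.png

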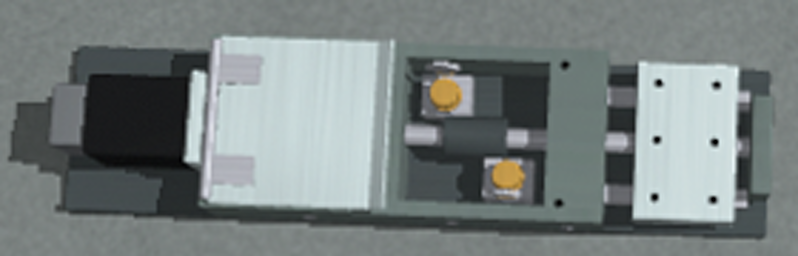

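View pics/top_cover.png

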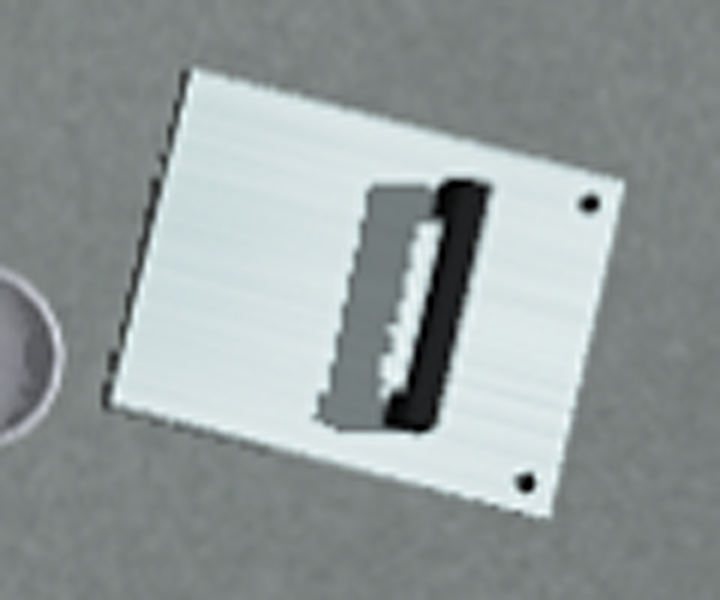

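```bash
cat >> h.py <<'E'
def fit2d(A,B):
    A=np.array(A,float)[:,:2];B=np.array(B,float)[:,:2]
    a=A-A.mean(0);b=B-B.mean(0)
    th=np.arctan2((a[:,0]*b[:,1]-a[:,1]*b[:,0]).sum(),(a*b).sum())
    Rm=np.array([[np.cos(th),-np.sin(th)],[np.sin(th),np.cos(th)]])
    t=B.mean(0)-Rm@A.mean(0)
    return th,t,(B-(A@Rm.T+t))
E
python3 - <<'E'
from plant import arm
from h import *
c=arm.calibration('top')
f=lambda L,s,o:[(x/s+o[0]-.0,y/s+o[1]) for x,y in L]
px=f([(564,65),(558,203),(608,50),(603,220)],2.85,(110,180))
W=p2w(c,px,.06)
S=np.array([(-55,-48),(-55,48),(-85,-60),(-85,60)])/1e3
th,t,r=fit2d(S,W);print('stage',th,t,r*1e3)
W2=p2w(c,f([(658,83),(716,85),(653,197),(713,199)],2.85,(110,180)),.05);print(W2)
W3=p2w(c,f([(220,38),(393,40),(372,210)],2.85,(110,180)),.072);
Rm=R.from_euler('z',th).as_matrix()[:2,:2]
print('carr',(W2[:,:2]-t)@Rm*1e3);print('flap',(W3[:,:2]-t)@Rm*1e3)
px=f([(192,68),(108,405),(625,180),(550,517),(589,203),(526,483)],6,(400,250))
W=p2w(c,px,.003)
C=np.array([(75,-58),(75,58),(-75,-58),(-75,58),(-65,-48),(-65,48)])/1e3
th2,t2,r=fit2d(C,W);print('cover',th2,t2,r*1e3)
H=p2w(c,f([(466,180),(411,432)],6,(400,250)),.034);print('handle ends',H)
E
```

```text
stage 1.5460528619369325 [0.59832471 0.08661264] [[-0.2686791  -0.11525655]
 [-0.08819818  0.55060422]
 [-0.84185111 -0.01620509]
 [ 1.19872839 -0.41914258]]
[[ 0.63440865 -0.03449976  0.05      ]
 [ 0.63319444 -0.0745846   0.05      ]
 [ 0.55478006 -0.03128778  0.05      ]
 [ 0.55363451 -0.07234276  0.05      ]]
carr [[-120.18257694  -39.06932609]
 [-160.28517961  -38.84721989]
 [-118.94166621   40.61435395]
 [-160.01241715   40.74381688]]
flap [[181.51387068 -57.4247248 ]
 [ 62.04389804 -59.27511429]
 [ 70.31533588  58.34868348]]
cover 1.3196424495809143 [ 0.46253135 -0.2774163 ] [[ 0.15327863 -0.49611006]
 [-0.42784797  0.60382839]
 [ 0.34317726 -0.12953943]
 [ 0.59443439 -0.27627021]
 [-0.24093795  0.10133537]
 [-0.42210436  0.19675594]]
handle ends [[ 0.49735412 -0.30365138  0.034     ]
 [ 0.41539413 -0.28352359  0.034     ]]
```

```bash
cat >> h.py <<'E'
STH=1.5460; ST=np.array([0.5983,0.0866])
def s2w(x,y,z,th=None,t=None):  # stage mm -> world m
    th=STH if th is None else th; t=ST if t is None else t
    c,s=np.cos(th),np.sin(th)
    return np.array([t[0]+(c*x-s*y)/1e3,t[1]+(s*x+c*y)/1e3,z/1e3])
def w2s(P):
    P=np.atleast_2d(P);c,s=np.cos(STH),np.sin(STH);d=(P[:,:2]-ST)*1e3
    return np.c_[d[:,0]*c+d[:,1]*s,-d[:,0]*s+d[:,1]*c,P[:,2]*1e3]
def delta(pos0,yaw0,pos1,yaw1):
    R0=R.from_euler('xyz',[np.pi,0,yaw0]);R1=R.from_euler('xyz',[np.pi,0,yaw1])
    return (R0.inv()*R1).as_rotvec().round(4),(R0.inv().apply(np.array(pos1)-pos0)*100).round(2)
E
python3 - <<'E'
from h import *
print(delta([.2243,-.689,.236],.3149,s2w(-18,66,200),STH-np.pi/2), s2w(-18,66,200))
E
```

```text
(array([ 0.    , -0.    ,  0.3397]), array([ 52.76, -62.66,   3.6 ])) [0.531874   0.07024192 0.2       ]
```

Call:
{"op": "move_arm", "data": {"plan": [[[0, 0, 0.34], [52.8, -62.7, 3.6], 0], [[0, 0, 0.34], [52.8, -62.7, 3.6], 0], [[0, 0, 0.34], [52.8, -62.7, 3.6], 0], [[0, 0, 0.34], [52.8, -62.7, 3.6], 0], [[0, 0, 0.34], [52.8, -62.7, 3.6], 0], [[0, 0, 0.34], [52.8, -62.7, 3.6], 0], [[0, 0, 0.34], [52.8, -62.7, 3.6], 0], [[0, 0, 0.34], [52.8, -62.7, 3.6], 0], [[0, 0, 0.34], [52.8, -62.7, 3.6], 0], [[0, 0, 0.34], [52.8, -62.7, 3.6], 0]], "squeeze": 20}}

```text
t: 1.4
tool_pos: [0.4596, -0.1088, 0.2082]
ee_rot: [3.141, -0.0, -0.025]
force: [1.4, -0.6, 0.5]
width: 0.0009
```

```bash
python3 - <<'E'
from h import *
print(delta([.4587,-.1105,.2086],STH-np.pi/2,s2w(-18,66,200),STH-np.pi/2))
E
```

```text
(array([0., 0., 0.]), array([  6.87, -18.25,   0.86]))
```

Call:
{"op": "move_arm", "data": {"plan": [[[0, 0, 0], [6.9, -18.25, 0.9], 0], [[0, 0, 0], [6.9, -18.25, 0.9], 0], [[0, 0, 0], [6.9, -18.25, 0.9], 0], [[0, 0, 0], [6.9, -18.25, 0.9], 0], [[0, 0, 0], [6.9, -18.25, 0.9], 0]]}}

```text
t: 2.02
tool_pos: [0.5322, 0.07, 0.1988]
ee_rot: [3.141, 0.001, -0.024]
force: [-0.5, -0.2, 0.3]
width: 0.0003
```

```bash
python3 - <<'E'
from plant import arm
from h import *
import json
s=arm.sense(); print(s['t'],s['tool_pos'],s['ee_rot'],w2s(s['tool_pos']))
c=arm.calibration('wrist')
im=arm.snapshot('wrist')
cv2.imwrite('pics/w1.png',im[:,:,::-1])
json.dump({k:np.array(v).tolist() for k,v in c.items()},open('c1.json','w'));print(c['position'])
E
```

```text
2.025 [0.53219686 0.07000007 0.19880596] [ 3.14103783e+00  9.56438607e-04 -2.40714642e-02] [[-18.23377616  65.6712408  198.80596032]]
[0.61323836 0.06782188 0.34805963]
```

View pics/w1.png

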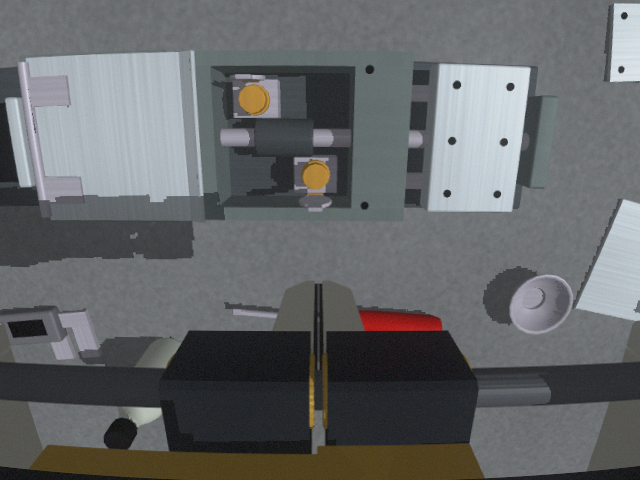

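```bash
cat >> h.py <<'E'
def blob(g,p,r=6):
    x,y=map(int,p);w=g[y-r:y+r+1,x-r:x+r+1].astype(float)
    bg=np.median(w);m=np.clip(bg-w-15,0,None)
    yy,xx=np.mgrid[y-r:y+r+1,x-r:x+r+1]
    return ((m*xx).sum()/m.sum(),(m*yy).sum()/m.sum())
E
python3 - <<'E'
from h import *
import json
c=json.load(open('c1.json'));g=cv2.imread('pics/w1.png',0)
b=[blob(g,p) for p in [(370,69),(364,205),(457,85),(510,86),(447,194),(497,194)]];print(np.round(b,1))
W=np.r_[p2w(c,b[:2],.06),p2w(c,b[2:],.05)]
print(w2s(W).round(1))
S=np.array([(-55,-48),(-55,48)])
ct=W[2:,:2].mean(0); 
th,t,r=fit2d(S/1e3,W[:2]);print('holes only',th,t,r*1e3)
S=np.array([(-55,-48),(-55,48),(-120,-40),(-160,-40),(-120,40),(-160,40)])/1e3
th,t,r=fit2d(S,W);print('all',th,t,r*1e3)
# top cam blobs
from plant import arm
c=arm.calibration('top');g=cv2.imread('pics/top0.png',0)
b=[blob(g,p,3) for p in [(308,203),(306,251),(341,209),(361,210),(339,249),(360,250)]];print(np.round(b,1))
W=np.r_[p2w(c,b[:2],.06),p2w(c,b[2:],.05)]
print(w2s(W).round(1))
th,t,r=fit2d(S,W);print('all top',th,t,r*1e3)
E
```

```text
[[369.3  69.2]
 [364.1 205.2]
 [456.5  84.5]
 [509.9  86.4]
 [446.7 193.1]
 [496.8 193.9]]
[[ -54.1  -47.2   60. ]
 [ -53.5   48.8   60. ]
 [-119.3  -38.8   50. ]
 [-159.4  -38.6   50. ]
 [-118.7   41.3   50. ]
 [-158.8   41.6   50. ]]
holes only 1.5393438844072733 [0.5978964  0.08779743] [[ 0.04398361 -0.00138385]
 [-0.04398361  0.00138385]]
all 1.53905083121768 [0.5979205  0.08763475] [[ 0.03643678  0.17483857]
 [-0.05241926  0.14948721]
 [ 0.07028329 -0.00353673]
 [ 0.07051429 -0.20159971]
 [-0.04562545 -0.01622026]
 [-0.07918965 -0.10296908]]
[[307.8 202.4]
 [305.6 250.9]
 [340.7 208.7]
 [361.  209.5]
 [339.2 248.8]
 [359.7 249.7]]
[[ -54.9  -48.6   60. ]
 [ -54.    47.4   60. ]
 [-119.7  -39.9   50. ]
 [-159.7  -39.6   50. ]
 [-119.    39.9   50. ]
 [-159.1   40.5   50. ]]
all top 1.536675335090282 [0.59940651 0.0871701 ] [[-0.00231243 -0.00838018]
 [ 0.05738948 -0.04447152]
 [-0.08796026  0.04110235]
 [-0.00815823  0.04799399]
 [ 0.10214324  0.01668667]
 [-0.06110179 -0.05293131]]
```

```bash
sed -i 's/^STH=.*/STH=1.538; ST=np.array([0.5985,0.0875])/' h.py; python3 - <<'E'
from plant import arm
from h import *
s=arm.sense();p=s['tool_pos'];print(w2s(p))
for q in [(-18,66,87),(-18,50,87),(-18,29.5,87),(-18,29.5,73.5),(-18,29.5,110)]:
    print(q,delta(p,-.0247,s2w(*q),STH-np.pi/2))
E
```

```text
[[-20.84062134  65.87910951 198.9614977 ]]
(-18, 66, 87) (array([ 0.    , -0.    ,  0.0081]), array([-1.00e-02, -2.80e-01,  1.12e+01]))
(-18, 50, 87) (array([ 0.    , -0.    ,  0.0081]), array([ 1.59, -0.27, 11.2 ]))
(-18, 29.5, 87) (array([ 0.    , -0.    ,  0.0081]), array([ 3.64, -0.25, 11.2 ]))
(-18, 29.5, 73.5) (array([ 0.    , -0.    ,  0.0081]), array([ 3.64, -0.25, 12.55]))
(-18, 29.5, 110) (array([ 0.    , -0.    ,  0.0081]), array([ 3.64, -0.25,  8.9 ]))
```

Call:
{"op": "move_arm", "data": {"plan": [[[0, 0, 0.008], [0, -0.28, 6], 0], [[0, 0, 0.008], [0, -0.28, 11.2], 0], [[0, 0, 0.008], [0.6, -0.28, 11.2], 0], [[0, 0, 0.008], [1.6, -0.27, 11.2], 0], [[0, 0, 0.008], [2.6, -0.26, 11.2], 0], [[0, 0, 0.008], [3.65, -0.25, 11.2], 0], [[0, 0, 0.008], [3.65, -0.25, 11.7], 0], [[0, 0, 0.008], [3.65, -0.25, 12.2], 0], [[0, 0, 0.008], [3.65, -0.25, 12.5], 0]]}}

```text
t: 3.2
tool_pos: [0.5687, 0.0716, 0.0737]
ee_rot: [3.141, 0.001, -0.033]
force: [-0.4, 0.1, -0.4]
width: 0.0002
```

Call:
{"op": "move_arm", "data": {"plan": [[[0, 0, 0], [0, 0, 0.05], 0], [[0, 0, 0], [0, 0, 0.1], 0]]}}

```text
t: 3.45
tool_pos: [0.5687, 0.0716, 0.0733]
ee_rot: [3.141, 0.001, -0.033]
force: [-3.3, 0.4, 8.1]
width: 0.0007
```

```bash
python3 - <<'E'
from plant import arm
from h import *
s=arm.sense();p=s['tool_pos'].copy();p[2]-=.0006;print(w2s(p),s['ee_rot'])
for q in [(-18,29.5,117),(28,-66,117),(28,-66,87),(28,-29.5,87),(28,-29.5,74)]:
    print(q,delta(p,-.0328,s2w(*q),STH-np.pi/2))
E
```

```text
[[-16.83408256  29.27931168  72.68696779]] [ 3.14148619e+00  8.14996441e-04 -3.30457042e-02]
(-18, 29.5, 117) (array([ 0.,  0., -0.]), array([-0.02,  0.12, -4.43]))
(28, -66, 117) (array([ 0.,  0., -0.]), array([ 9.53, -4.48, -4.43]))
(28, -66, 87) (array([ 0.,  0., -0.]), array([ 9.53, -4.48, -1.43]))
(28, -29.5, 87) (array([ 0.,  0., -0.]), array([ 5.88, -4.48, -1.43]))
(28, -29.5, 74) (array([ 0.,  0., -0.]), array([ 5.88, -4.48, -0.13]))
```

Call:
{"op": "move_arm", "data": {"plan": [[[0, 0, 0], [0, 0, -4.4], 0], [[0, 0, 0], [4.8, -2.2, -4.4], 0], [[0, 0, 0], [9.55, -4.5, -4.4], 0], [[0, 0, 0], [9.55, -4.5, -1.4], 0], [[0, 0, 0], [8.6, -4.5, -1.4], 0], [[0, 0, 0], [7.6, -4.5, -1.4], 0], [[0, 0, 0], [6.6, -4.5, -1.4], 0], [[0, 0, 0], [5.9, -4.5, -1.4], 0], [[0, 0, 0], [5.9, -4.5, -0.8], 0], [[0, 0, 0], [5.9, -4.5, -0.15], 0]]}}

```text
t: 4.7
tool_pos: [0.6298, 0.1146, 0.0745]
ee_rot: [-3.141, -0.0, -0.033]
force: [-0.7, 0.1, 1.1]
width: 0.0006
```

Call:
{"op": "move_arm", "data": {"plan": [[[0, 0, 0], [0, 0, 0.1], 0], [[0, 0, 0], [0, 0, 0.17], 0]]}}

```text
t: 4.95
tool_pos: [0.6296, 0.1146, 0.0733]
ee_rot: [3.142, 0.001, -0.033]
force: [-4.0, -0.6, 15.0]
width: 0.0007
```

```bash
python3 - <<'E'
from plant import arm
from h import *
s=arm.sense();p=s['tool_pos'].copy();p[2]-=.0009
print(delta(p,-.0328,[.535,.06,.2],STH-np.pi/2))
print(delta(p,-.0328,[.4576,-.2968,.14],1.3196-np.pi/2))
E
```

```text
(array([ 0.,  0., -0.]), array([ -9.27,   5.77, -12.76]))
(array([ 0.    , -0.    ,  0.2184]), array([-15.84,  41.68,  -6.76]))
```

Call:
{"op": "move_arm", "data": {"plan": [[[0, 0, 0], [0, 0, -5], 0], [[0, 0, 0], [-3, 2, -10], 5], [[0, 0, 0], [-9.3, 5.8, -12.8], 5], [[0, 0, 0], [-9.3, 5.8, -12.8], 5]]}}

```text
t: 5.45
tool_pos: [0.5326, 0.0578, 0.2023]
ee_rot: [3.141, -0.0, -0.035]
force: [0.1, 0.0, -0.6]
width: 0.0258
```

```bash
cat >> h.py <<'E'
import json
def snap(arm,cn,name):
    s=arm.sense();c=arm.calibration(cn);im=arm.snapshot(cn)
    cv2.imwrite(f'pics/{name}.png',im[:,:,::-1])
    json.dump({k:np.array(v).tolist() for k,v in c.items()},open(f'pics/{name}.json','w'))
    print(round(s['t'],3),s['tool_pos'].round(4),s['ee_rot'].round(3),s['force'].round(1),round(float(s['width']),4))
def load(name): return json.load(open(f'pics/{name}.json')),cv2.imread(f'pics/{name}.png')
E
python3 - <<'E'
from plant import arm
from h import *
snap(arm,'wrist','w2')
E
```

```text
5.45 [0.5326 0.0578 0.2023] [ 3.141 -0.    -0.035] [ 0.1  0.  -0.6] 0.0258
```

View pics/w2.png

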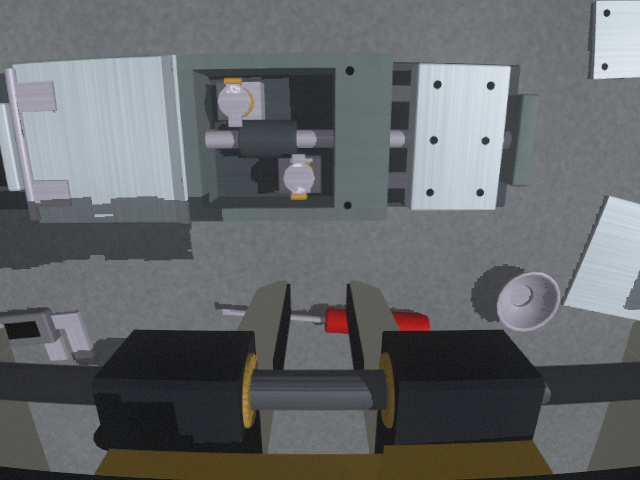

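```bash
python3 - <<'E'
from h import *
c,im=load('w2')
print(w2s(p2w(c,[(299,178),(236,101)],.056)).round(1))
print(delta([.5347,.0597,.2004],-.0328,[.39,-.285,.2],1.3196-np.pi/2))
E
```

```text
[[-18.3  28.6  56. ]
 [ 26.3 -27.5  56. ]]
(array([ 0.    , -0.    ,  0.2184]), array([-13.33,  34.93,   0.04]))
```

Call:
{"op": "move_arm", "data": {"plan": [[[0, 0, 0.22], [-13.3, 34.9, 0], 5], [[0, 0, 0.22], [-13.3, 34.9, 0], 5], [[0, 0, 0.22], [-13.3, 34.9, 0], 5], [[0, 0, 0.22], [-13.3, 34.9, 0], 5], [[0, 0, 0.22], [-13.3, 34.9, 0], 5], [[0, 0, 0.22], [-13.3, 34.9, 0], 5], [[0, 0, 0.22], [-13.3, 34.9, 0], 5], [[0, 0, 0.22], [-13.3, 34.9, 0], 5]]}}

```text
t: 6.5
tool_pos: [0.3911, -0.2844, 0.2003]
ee_rot: [-3.141, 0.001, -0.253]
force: [0.3, -0.1, 0.4]
width: 0.0499
```

```bash
python3 - <<'E'
from plant import arm
from h import *
snap(arm,'wrist','w3')
E
```

```text
6.5 [ 0.3911 -0.2844  0.2003] [-3.141e+00  1.000e-03 -2.530e-01] [ 0.3 -0.1  0.4] 0.0499
```

View pics/w3.png

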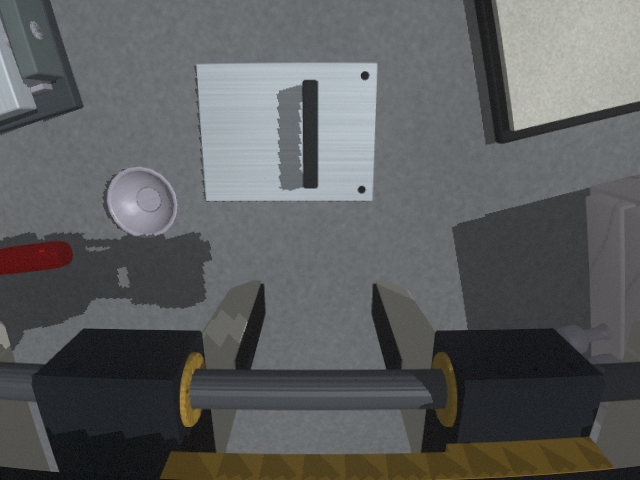

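```bash
python3 - <<'E'
from h import *
c,im=load('w3');g=cv2.cvtColor(im,6)
b=[blob(g,p,7) for p in [(365,75),(361,189)]];print(np.round(b,1))
W=p2w(c,b+[(197,64.5),(205,200.5),(377,63.5),(372.5,200.5)],.003)
C=np.array([(-65,-48),(-65,48),(75,-58),(75,58),(-75,-58),(-75,58)])/1e3
th,t,r=fit2d(C,W);print(th,t,r*1e3)
H=p2w(c,[(310.5,80),(310.5,187.5)],.034);print('bar ends',H,H.mean(0))
hc=t+np.array([np.cos(th),np.sin(th)])*-.02;print('handle',hc)
print(delta([.3911,-.2844,.2003],-.2512,[*hc,.2],th-np.pi/2))
E
```

```text
[[364.5  75.2]
 [361.2 189.2]]
1.3160251771140081 [ 0.46190635 -0.27617405] [[ 0.41785628  0.02735719]
 [ 0.26237889  0.01415645]
 [-0.55579118 -0.47583542]
 [ 0.21029864  0.79784785]
 [-0.24817207  0.05617017]
 [-0.08657057 -0.41969623]]
bar ends [[ 0.49711323 -0.30658489  0.034     ]
 [ 0.41728175 -0.28549269  0.034     ]] [ 0.45719749 -0.29603879  0.034     ]
handle [ 0.45686587 -0.29552847]
(array([ 0.    , -0.    ,  0.0036]), array([ 6.65, -0.56,  0.03]))
```

Call:
{"op": "move_arm", "data": {"plan": [[[0, 0, 0.004], [6.65, -0.55, 2], 5], [[0, 0, 0.004], [6.65, -0.55, 4], 5], [[0, 0, 0.004], [6.65, -0.55, 10], 5], [[0, 0, 0.004], [6.65, -0.55, 15], 5], [[0, 0, 0.004], [6.65, -0.55, 17.3], 5], [[0, 0, 0.004], [6.65, -0.55, 17.3], 5]]}}

```text
t: 7.3
tool_pos: [0.4564, -0.2935, 0.0261]
ee_rot: [-3.14, 0.003, -0.254]
force: [-0.5, -0.1, 0.4]
width: 0.0501
```

Call:
{"op": "move_arm", "data": {"plan": [[[0, 0, 0], [0, 0.15, 0], 5], [[0, 0, 0], [0, 0.15, 0], 3], [[0, 0, 0], [0, 0.15, 0], 0.5], [[0, 0, 0], [0, 0.15, 0], 0.5], [[0, 0, 0], [0, 0.15, 0], 0.5], [[0, 0, 0], [0, 0.15, 0], 0.5]], "squeeze": 50}}

```text
t: 8.05
tool_pos: [0.4558, -0.297, 0.0282]
ee_rot: [-3.141, -0.0, -0.257]
force: [-0.2, 2.6, 4.2]
width: 0.0111
```

Call:
{"op": "move_arm", "data": {"plan": [[[0, 0, 0], [0, 0, -3], 0.5], [[0, 0, 0], [0, 0, -8], 0.5], [[0, 0, 0], [0, 0, -12], 0.5], [[0, 0, 0], [0, 0, -12], 0.5], [[0, 0, 0], [0, 0, -12], 0.5]]}}

```text
t: 8.68
tool_pos: [0.455, -0.2972, 0.1471]
ee_rot: [-3.141, 0.001, -0.257]
force: [0.3, 0.1, -3.1]
width: 0.0116
```

```bash
python3 - <<'E'
from plant import arm
from h import *
snap(arm,'wrist','w4')
snap(arm,'side','s4')
E
```

```text
8.675 [ 0.455  -0.2972  0.1471] [-3.141e+00  1.000e-03 -2.570e-01] [ 0.3  0.1 -3.1] 0.0116
8.725 [ 0.4548 -0.297   0.1467] [-3.141e+00  2.000e-03 -2.570e-01] [-0.  -0.  -3.1] 0.0115
```

View pics/w4.png

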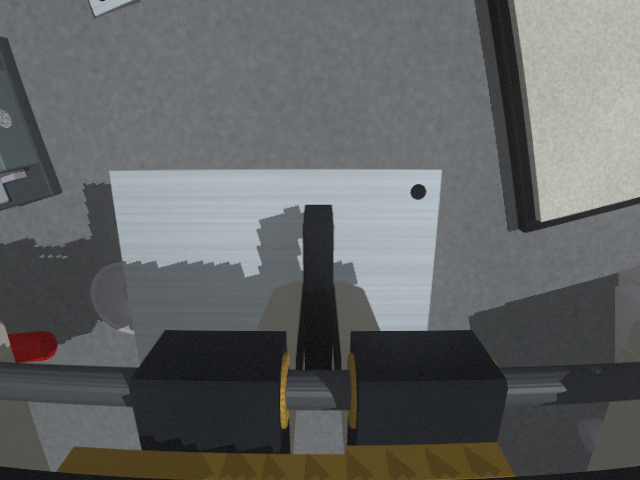

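View pics/s4.png

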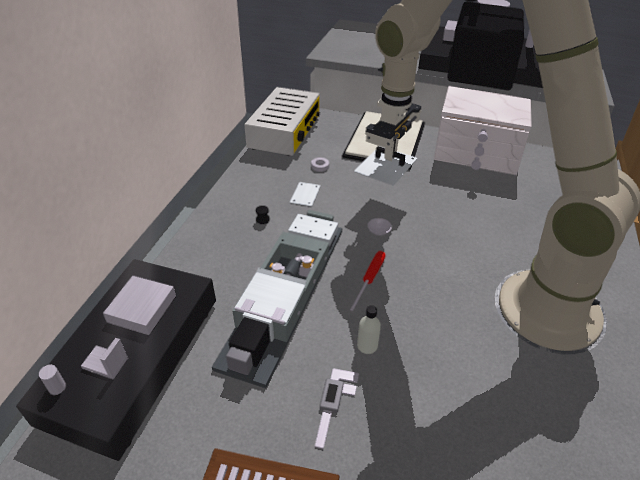

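```bash
python3 - <<'E'
from h import *
c,im=load('w4');g=cv2.cvtColor(im,6)
cv2.imwrite('pics/w4c1.png',cv2.resize(im[150:230,90:190],None,fx=6,fy=6))
b=blob(g,(418,191),11);print(b)
pos=np.array([.455,-.2972,.1471]);yaw=-.257
R0=R.from_euler('xyz',[np.pi,0,yaw])
for z in [.118,.121,.124]:
    W=p2w(c,[(110,170.5),(441,170),b,(428.5,330)],z)
    print(z,(R0.inv().apply(W-pos)*1e3).round(2).tolist())
E
```

```text
(np.float64(417.8451565023792), np.float64(191.4017112672982))
0.118 [[58.26, -95.79, 29.1], [57.94, 56.66, 29.1], [48.0, 46.65, 29.1], [-24.56, 57.8, 29.1]]
0.121 [[58.64, -94.17, 26.1], [58.33, 55.71, 26.1], [48.55, 45.87, 26.1], [-22.78, 56.83, 26.1]]
0.124 [[59.03, -92.56, 23.1], [58.72, 54.77, 23.1], [49.11, 45.09, 23.1], [-21.0, 55.87, 23.1]]
```

View pics/w4c1.png

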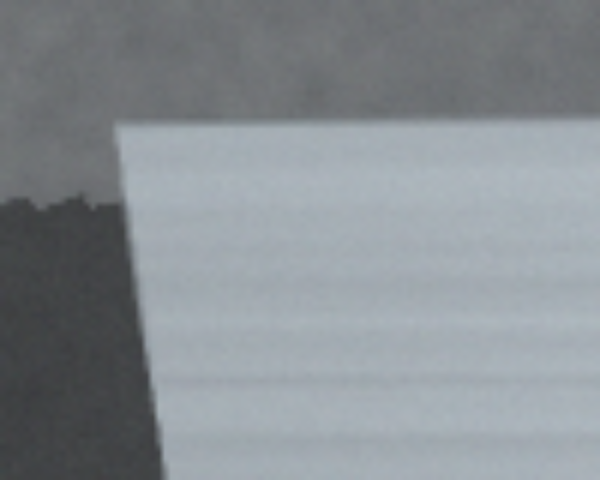

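```bash
sed -i 's/^STH=.*/STH=1.539; ST=np.array([0.5979,0.0876])/' h.py; python3 - <<'E'
from plant import arm
from h import *
s=arm.sense();p=s['tool_pos'];print(s['t'],p,s['ee_rot'])
print(delta(p,-.2568,s2w(-46.3,.4,130),STH-np.pi/2),s2w(-46.3,.4,130))
E
```

```text
8.775 [ 0.45477876 -0.29701305  0.14646049] [-3.14107442e+00  2.67986036e-03 -2.57091012e-01]
(array([ 0.   ,  0.   , -0.225]), array([  5.07, -36.31,   1.65])) [0.59602828 0.04133612 0.13      ]
```

Call:
{"op": "move_arm", "data": {"plan": [[[0, 0, -0.1], [1, -6, 0], 0.5], [[0, 0, -0.225], [2, -12, 0], 0.5], [[0, 0, -0.225], [3, -18, 0], 0.5], [[0, 0, -0.225], [4, -24, 0.5], 0.5], [[0, 0, -0.225], [4.5, -30, 1], 0.5], [[0, 0, -0.225], [5.1, -36.3, 1.6], 0.5], [[0, 0, -0.225], [5.1, -36.3, 1.6], 0.5], [[0, 0, -0.225], [5.1, -36.3, 1.6], 0.5]]}}

```text
t: 9.78
tool_pos: [0.5963, 0.0404, 0.1304]
ee_rot: [3.141, 0.003, -0.031]
force: [-0.4, -0.3, -1.5]
width: 0.0117
```

```bash
python3 - <<'E'
from plant import arm
from h import *
snap(arm,'wrist','w5')
snap(arm,'top','t5')
s=arm.sense();print(w2s(s['tool_pos']))
E
```

```text
9.775 [0.5963 0.0404 0.1304] [ 3.141e+00  3.000e-03 -3.100e-02] [-0.4 -0.3 -1.5] 0.0117
9.825 [0.5963 0.0393 0.1308] [ 3.14e+00  2.00e-03 -3.30e-02] [-0.2  0.4 -3. ] 0.0116
[[-4.88396277e+01 -1.16659869e-01  1.31225101e+02]]
```

View pics/w5.png

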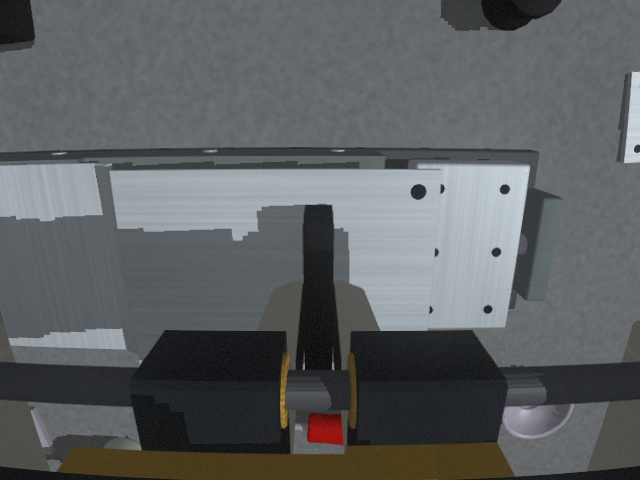

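View pics/t5.png

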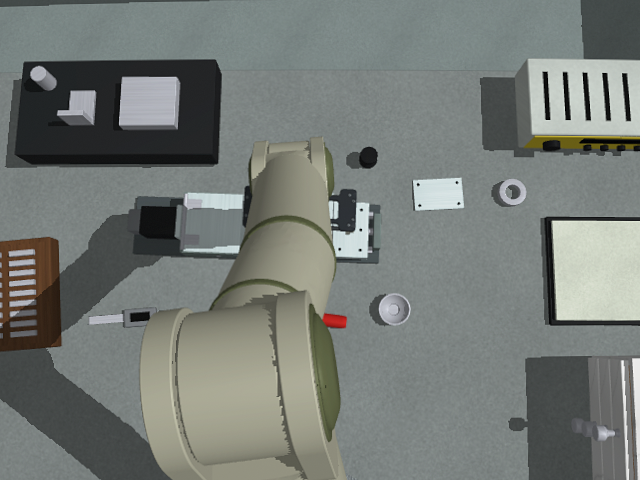

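```bash
python3 - <<'E'
from h import *
c,im=load('w5');g=cv2.cvtColor(im,6)
b=[blob(g,p,8) for p in [(505,189),(496,252),(488,309)]];print(np.round(b,1))
h=blob(g,(418,191),11)
W=p2w(c,b,.05);print('carr',w2s(W).round(2))
pos=np.array([.5963,.0404,.1304])
K=p2w(c,[h,(110.5,170),(441,169)],pos[2]-.0261);print('hole,corners',w2s(K).round(2))
E
```

```text
[[504.3 188.9]
 [495.9 251.8]
 [487.4 309. ]]
carr [[-159.96  -39.89   50.  ]
 [-159.98    0.18   50.  ]
 [-159.97   40.31   50.  ]]
hole,corners [[ -93.11  -48.27  104.3 ]
 [  46.56  -58.53  104.3 ]
 [-102.86  -58.5   104.3 ]]
```

Call:
{"op": "move_arm", "data": {"plan": [[[0, 0, 0], [-0.05, 0, 2], 0.5], [[0, 0, 0], [-0.05, 0, 3.6], 0.5], [[0, 0, 0], [-0.05, 0, 3.8], 0.5], [[0, 0, 0], [-0.05, 0, 3.8], 0.5]]}}

```text
t: 10.38
tool_pos: [0.5968, 0.0401, 0.094]
ee_rot: [3.141, 0.0, -0.033]
force: [1.0, 0.3, -2.3]
width: 0.0113
```

Call:
{"op": "move_arm", "data": {"plan": [[[0, 0, 0], [-0.05, 0, 0.2], 0.5], [[0, 0, 0], [-0.05, 0, 0.35], 0.5], [[0, 0, 0], [-0.05, 0, 0.45], 0.5], [[0, 0, 0], [-0.05, 0, 0.5], 0.5]]}}

```text
t: 10.88
tool_pos: [0.5962, 0.0407, 0.089]
ee_rot: [3.142, -0.0, -0.032]
force: [-0.9, 0.5, -2.6]
width: 0.0117
```

Call:
{"op": "move_arm", "data": {"plan": [[[0, 0, 0], [0, 0, 0.05], 0.5], [[0, 0, 0], [0, 0, 0.1], 0.5], [[0, 0, 0], [0, 0, 0.1], 0.5]]}}

```text
t: 11.25
tool_pos: [0.5963, 0.0406, 0.0882]
ee_rot: [-3.142, -0.0, -0.032]
force: [-1.8, 0.4, 2.6]
width: 0.0114
```

Call:
{"op": "move_arm", "data": {"plan": [[[0, 0, 0], [0, 0, -0.13], 0.5], [[0, 0, 0], [0, -0.8, -0.13], 0.5], [[0, 0, 0], [0, -1.3, -0.13], 0.5], [[0, 0, 0], [0, -1.3, -0.13], 0.5]]}}

```text
t: 11.75
tool_pos: [0.5966, 0.0546, 0.0891]
ee_rot: [-3.141, 0.0, -0.031]
force: [0.1, -0.8, -2.0]
width: 0.0116
```

```bash
python3 - <<'E'
from plant import arm
from h import *
snap(arm,'wrist','w6')
snap(arm,'side','s6')
s=arm.sense();print(w2s(s['tool_pos']))
_,im=load('s6');cv2.imwrite('pics/s6c.png',cv2.resize(im[200:360,200:360],None,fx=3.7,fy=3.7))
E
```

```text
11.75 [0.5966 0.0546 0.0891] [-3.141  0.    -0.031] [ 0.1 -0.8 -2. ] 0.0116
11.8 [0.5966 0.0541 0.0891] [ 3.142  0.    -0.031] [ 0.3 -0.1 -2.5] 0.0115
[[-33.83544537   0.21198367  89.16073015]]
```

View pics/w6.png

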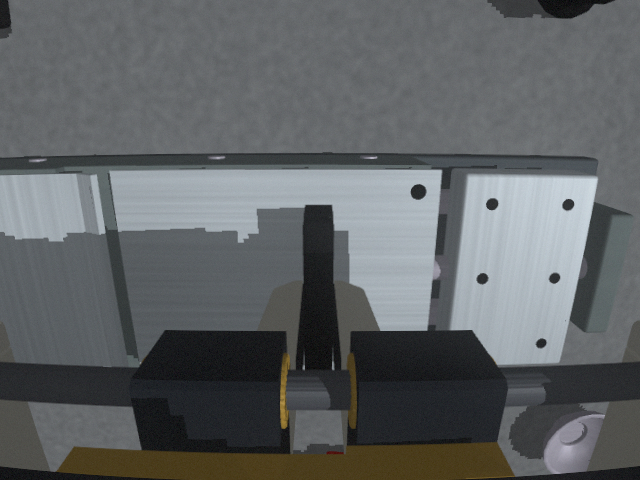

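View pics/s6c.png

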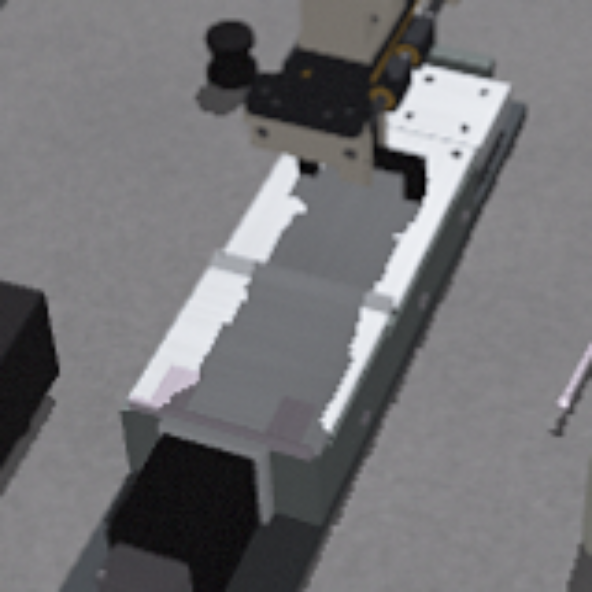

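```bash
python3 - <<'E'
from h import *
c,im=load('w6');g=cv2.cvtColor(im,6)
b=[blob(g,p,8) for p in [(568,205),(554,278),(541,343),(492,204),(483,279)]]
print('carr',w2s(p2w(c,b,.05)).round(2))
h=blob(g,(418,191),11)
print('cover',w2s(p2w(c,[h,(110.5,170.5),(441,169.5)],.0637)).round(2))
print(w2p(c,[s2w(62,-58,73),s2w(62,58,73),s2w(73,-58,70)]).round(1))
E
```

```text
carr [[-160.09  -39.88   50.  ]
 [-160.02    0.31   50.  ]
 [-159.98   40.4    50.  ]
 [-119.88  -39.86   50.  ]
 [-119.89    0.22   50.  ]]
cover [[-78.66 -48.35  63.7 ]
 [ 60.67 -58.25  63.7 ]
 [-88.39 -58.33  63.7 ]]
[[ 97.  174.1]
 [135.2 397.2]
 [ 77.1 173.4]]
```

Call:
{"op": "move_arm", "data": {"plan": [[[0, 0, 0], [-0.05, -0.4, 0], 0.5], [[0, 0, 0], [-0.05, -0.8, 0], 0.5], [[0, 0, 0], [-0.05, -1.2, 0], 0.5], [[0, 0, 0], [-0.05, -1.6, 0], 0.5], [[0, 0, 0], [-0.05, -2.0, 0], 0.5], [[0, 0, 0], [-0.05, -2.2, 0], 0.5], [[0, 0, 0], [-0.05, -2.2, 0], 0.5]]}}

```text
t: 12.72
tool_pos: [0.5968, 0.0758, 0.0892]
ee_rot: [3.142, 0.0, -0.032]
force: [0.5, 1.0, -3.2]
width: 0.0113
```

```bash
python3 - <<'E'
from plant import arm
from h import *
snap(arm,'wrist','w7')
snap(arm,'side','s7')
s=arm.sense();print(w2s(s['tool_pos']))
_,im=load('s7');cv2.imwrite('pics/s7c.png',cv2.resize(im[200:360,200:360],None,fx=3.7,fy=3.7))
c,im=load('w7');g=cv2.cvtColor(im,6)
h=blob(g,(418,191),11)
print('cover',h,w2s(p2w(c,[h,(110.5,170.5),(441,169.5)],.0637)).round(2))
E
```

```text
12.725 [0.5968 0.0758 0.0892] [ 3.142  0.    -0.032] [ 0.5  1.  -3.2] 0.0113
12.775 [0.5969 0.0756 0.0893] [ 3.142 -0.    -0.032] [ 1.1 -0.1 -3.4] 0.0117
[[-12.08211031   0.64263794  89.24029731]]
cover (np.float64(417.94962248858934), np.float64(191.42959518832913)) [[-57.54 -47.83  63.7 ]
 [ 81.88 -57.9   63.7 ]
 [-67.29 -57.82  63.7 ]]
```

View pics/w7.png

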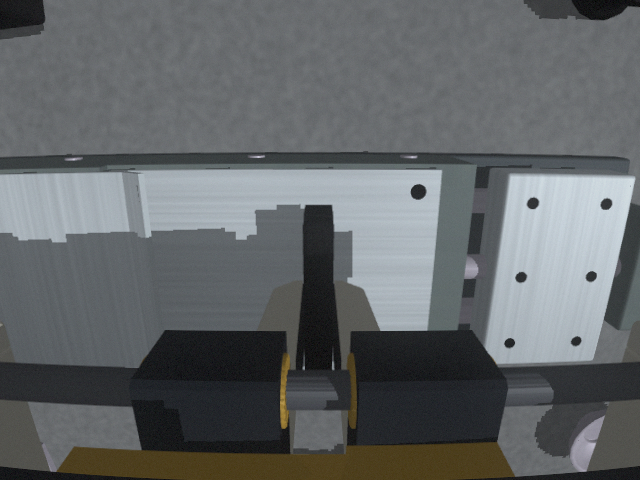

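View pics/s7c.png

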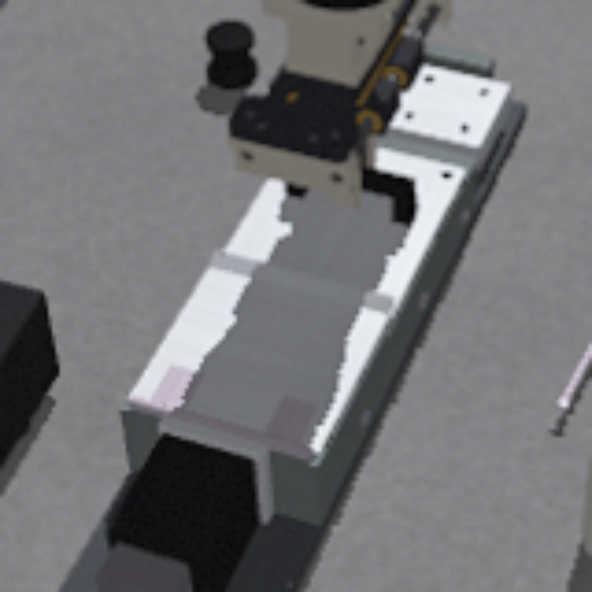

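```bash
python3 - <<'E'
from h import *
c,im=load('w7');g=cv2.cvtColor(im,6)
b=[blob(g,p,8) for p in [(606,204),(591,277),(576,341),(533,203),(521,277),(510,343)]]
print('carr',w2s(p2w(c,b,.05)).round(2))
E
```

```text
carr [[-160.17  -39.81   50.  ]
 [-160.14    0.26   50.  ]
 [-160.1    40.41   50.  ]
 [-120.    -39.87   50.  ]
 [-119.93    0.24   50.  ]
 [-119.95   40.35   50.  ]]
```

Call:
{"op": "move_arm", "data": {"plan": [[[0, 0, 0], [0, -0.1, 0], 0.5], [[0, 0, 0], [0, -0.2, 0], 0.5], [[0, 0, 0], [0, -0.2, 0], 0.5]]}}

```text
t: 13.2
tool_pos: [0.5969, 0.0777, 0.0893]
ee_rot: [-3.142, 0.0, -0.032]
force: [-1.0, -0.8, -2.7]
width: 0.0117
```

Call:
{"op": "move_arm", "data": {"plan": [[[0, 0, 0], [0, -0.05, 0], 0.5], [[0, 0, 0], [0, -0.1, 0], 0.5], [[0, 0, 0], [0, -0.1, 0], 0.5]]}}

```text
t: 13.58
tool_pos: [0.5969, 0.0786, 0.0893]
ee_rot: [3.141, 0.0, -0.032]
force: [-0.7, -1.4, -2.4]
width: 0.0114
```

Call:
{"op": "move_arm", "data": {"plan": [[[0, 0, 0], [0, -0.05, 0], 0.5], [[0, 0, 0], [0, -0.1, 0], 0.5], [[0, 0, 0], [0, -0.1, 0], 0.5]]}}

```text
t: 13.95
tool_pos: [0.597, 0.0787, 0.0893]
ee_rot: [3.141, 0.0, -0.033]
force: [-0.8, -5.0, -1.5]
width: 0.0118
```

Call:
{"op": "move_arm", "data": {"plan": [[[0, 0, 0], [0, 0, 0.05], 0.5], [[0, 0, 0], [0, 0, 0.1], 0.5], [[0, 0, 0], [0, 0, 0.15], 0.5], [[0, 0, 0], [0, 0, 0.15], 0.5]]}}

```text
t: 14.45
tool_pos: [0.597, 0.0785, 0.0883]
ee_rot: [3.141, -0.0, -0.033]
force: [-1.4, -5.6, 4.5]
width: 0.0113
```

Call:
{"op": "move_arm", "data": {"plan": [[[0, 0, 0], [0, 0, 0.05], 0.5], [[0, 0, 0], [0, 0, 0.08], 0.5], [[0, 0, 0], [0, 0, 0.08], 0.5], [[0, 0, 0], [0, 0, 0.08], 0.5]]}}

```text
t: 14.95
tool_pos: [0.597, 0.0785, 0.0882]
ee_rot: [3.141, -0.0, -0.033]
force: [-3.9, -6.0, 12.3]
width: 0.0116
```

```bash
python3 - <<'E'
from plant import arm
from h import *
snap(arm,'wrist','w8')
snap(arm,'side','s8')
s=arm.sense();print(w2s(s['tool_pos']),s['force'],s['wrist_torque'])
_,im=load('s8');cv2.imwrite('pics/s8c.png',cv2.resize(im[200:360,200:360],None,fx=3.7,fy=3.7))
c,im=load('w8');g=cv2.cvtColor(im,6)
h=blob(g,(418,191),11)
print('cover',h,w2s(p2w(c,[h,(441,169.5)],.063)).round(2))
cv2.imwrite('pics/w8c.png',cv2.resize(im[140:380,60:480],None,fx=1.9,fy=1.9))
E
```

```text
14.95 [0.597  0.0785 0.0882] [ 3.141 -0.    -0.033] [-3.9 -6.  12.3] 0.0116
15.0 [0.597  0.0785 0.0882] [ 3.141 -0.    -0.033] [-3.7 -6.7 13. ] 0.0114
[[-9.11012555  0.65754556 88.19527854]] [-3.62190358 -5.67818656 12.99939787] [-1.22236018  0.84217279  0.07012496]
cover (np.float64(417.69471358150605), np.float64(191.3912969573347)) [[-54.76 -47.88  63.  ]
 [-64.62 -57.81  63.  ]]
```

View pics/w8.png

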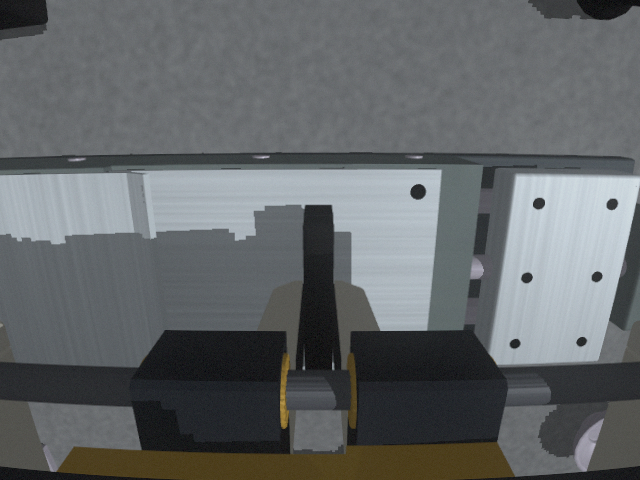

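View pics/s8c.png

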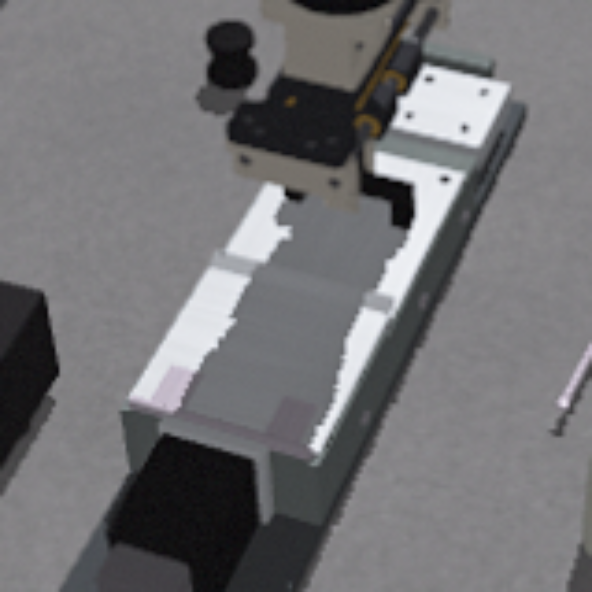

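Call:
{"op": "move_arm", "data": {"plan": [[[0, 0, 0], [0, 0, 0.02], 0.5], [[0, 0, 0], [0, 0, 0.02], 0.5], [[0, 0, 0], [0, 0, 0.02], 0.5], [[0, 0, 0], [0, 0, 0.02], 0.5]]}}

```text
t: 15.55
tool_pos: [0.597, 0.0785, 0.0882]
ee_rot: [3.141, -0.001, -0.033]
force: [-4.8, -5.3, 15.0]
width: 0.0113
```

```bash
python3 - <<'E'
from plant import arm
from h import *
snap(arm,'wrist','w9'); snap(arm,'top','t9')
c,im=load('w9');g=cv2.cvtColor(im,6)
b=[blob(g,p,8) for p in [(612,204),(597,277),(582,341),(539,203),(527,277),(515,343)]]
W=p2w(c,b,.05)
S=np.array([(-160,-40),(-160,0),(-160,40),(-120,-40),(-120,0),(-120,40)])/1e3
th,t,r=fit2d(S,W);print('stage now',th,t)
E=[]
# top edge (y=-58) fine line fit
xs=np.arange(200,430,5);ys=[]
for x in xs:
    col=g[155:185,x].astype(float);d=np.diff(cv2.GaussianBlur(col.reshape(-1,1),(1,3),0).ravel());ys.append(155.5+np.argmax(d))
K=p2w(c,np.c_[xs,ys],.063);d=np.polyfit(K[:,1],K[:,0],1)
print('edge dir',np.arctan2(1,d[0]))
h=blob(g,(418,191),11);P=p2w(c,[h],.063)[:,:2]-t;Rm=R.from_euler('z',th).as_matrix()[:2,:2];print('hole in stage',P@Rm*1e3)
E2=K[:,:2]-t;print('edge y',(E2@Rm*1e3)[:,1].mean(), np.std((E2@Rm*1e3)[:,1]))
s=arm.sense();print(s['t'],s['force'],s['tool_pos'])
E
```

```text
15.55 [0.597  0.0785 0.0882] [ 3.141e+00 -1.000e-03 -3.300e-02] [-4.8 -5.3 15. ] 0.0113
15.6 [0.597  0.0785 0.0882] [ 3.141 -0.    -0.033] [-4.7 -5.6 14.3] 0.0117
stage now 1.5378348806072126 [0.59779818 0.08754336]
edge dir 1.5372516304897381
hole in stage [[-54.63379287 -48.04376357]]
edge y -57.89771511825992 0.10720950167747506
15.65 [-4.45457987 -5.53503163 14.96727225] [0.59695625 0.07849175 0.08819877]
```

View pics/t9.png

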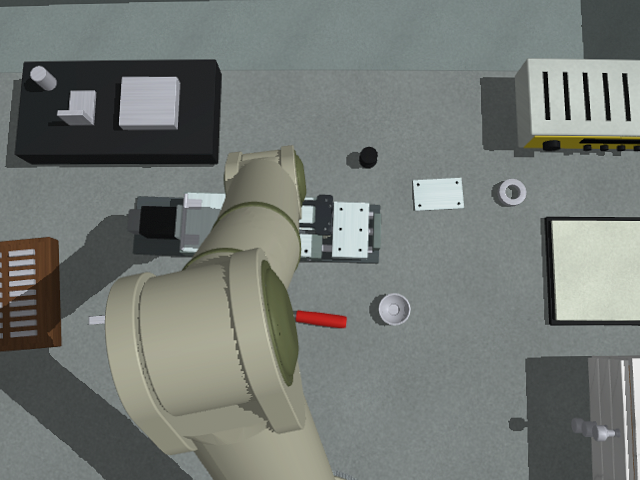

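```bash
python3 - <<'E'
from plant import arm
print(arm.close_job())
E
```

```text
the job is handed in; nothing more can be done
None
```

The housing is closed up and the job is handed in, at about 15.7 s of the 54 s allowed. The gripper is still on the cover, holding it down.

- **Caps:** I pressed cap a, then cap b, shut with the closed fingertips (8 N and 15 N). Both stopped at the shut height, within about 0.3 mm. The wrist picture showed both lying flat.
- **Cover:** I slid it under the lip about 1 mm above the rim. The flap did not look lifted in the side and wrist pictures, and no insertion force appeared until the edge met the shoulder. There it stopped, with about 5 N of push still on it.
- **Last checks:**
  - The force down is 15 N, and the sideways readings are about 4.5 N and 5.5 N.
  - The visible screw hole is at stage (-54.6, -48.0), against a nominal (-55, -48).
  - The cover is square to within about 0.6 mrad and centred to about 0.1 mm.
- **Bystanders:** those visible in the last top picture had not moved. The arm hid the oil bottle and most of the caliper there, but it never went near them.
- **Disagreement:** the top and wrist cameras differed by about 1.5 mm on the stage position. I used the wrist camera for the fit because it saw the cover and stage together.

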